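# Pulse the spice grinder: reset it, fit its bayonet lid and hold it half turned

### The arm

A 6-joint arm with a two-finger parallel gripper is mounted at the origin on a cart in front of the work surface, level with it; the furniture and walls round the work are solid. World frame = base frame: x ahead of the robot, y to its left, z up, the work surface at z = 0. Lengths are in m, angles in rad, forces in N, time in s.
With the tool pointing down it reaches from about 0.375 to 0.9 m from the base axis. Payload 3.1 kg.
Tool frame: the origin (TCP) lies midway between the tips of the shut fingers; the grasp point (between the pads) lies robot.grip_point_offset behind it (robot.grip_point_offset is the distance from the TCP to the grasp point, in m); z points along the fingers, y is the direction in which the jaws open and shut (so a half turn about z gives the same grasp; the last joint's range is limited). The gripper opens to 87 mm and grips with 3 to 60 N. Pads are 19 mm wide; open, the fingers measure 117 mm over their backs; the gripper's body (75 mm by 190 mm) begins 51 mm behind the grasp point.
Start: joints at [-1.516, 0.527, 1.433, -0, 1.181, -0.178], TCP at [0.145, -0.608, 0.223] pointing down, gripper open.
Joint ranges: [-3.08, 3.08], [-0.75, 2.2], [0.22, 2.44], [-1.43, 4.57], [0, 2.65], [-2.85, 2.85]. Speed limits (rad/s): [2.79, 2.79, 3.14, 3.14, 3.14, 3.14].

### API

Orientations are given as a unit quaternion [x, y, z, w].
In Python, from rig import robot, cams, hand_in gives the robot as it stands. The module is installed in compiled form; this text tells all that it offers.
- The arm moves only by the tool send_rows, never from a script. Its argument "steps" is one flat list of numbers, 5 for each row, row after row: the finger opening in m, from 0 to 0.087, then the shift along the tool's x, y, z in m, then the turn about the tool's z in rad. A call has 1 to 8 rows; each row is the pose to reach, as a shift and turn from the pose measured when the call began, along the tool's axes at that moment; what a row does not reach only later rows make up. A row lasts 1/8 s, in which the tool goes at most 62.5 mm and 10.7 degrees, less where a joint would pass 70% of its speed; a pose out of reach is approached as far as the arm can. A call with a gripper value outside its range is refused whole. The fingers move at their own pace and stop on an object; "force" is the grip in N (left out, the last holds). Time passes only in rows, so rows that repeat a pose let the fingers close. It gives the time, the measured TCP pose, the force and the opening at its end, in the units of the state.
- robot.get_obs(): the state, without advancing time (a new reading comes with each control period).
- cams.camera(name): name is "scene" or "top" or "wrist"; returns a dict with "color" (420x560x3 uint8, red, green, blue), "range_z" (420x560 float32, m along the optical axis (not along the pixel's ray), 0 where there is no reading), "intrinsics" (3x3 intrinsics, pixels), "k1" (the pictures are not rectified: a ray, as slopes to the right and down, at radius r is drawn at 1 + k1 r^2 times it, then the intrinsics apply), "extrinsics" (4x4, takes a point from camera to world coordinates). Camera axes: x right, y down, z forward; pixel columns grow to the right and rows downward; lengths in m; the calibration is good to about 2 mm. A picture is of the moment at which its call begins.
- hand_in(): hands the job in, once; it reports no verdict.
The state is a dict: "time": time; "q": joint angles; "joint_velocities": joint speeds; "joint_torque": joint torques, N m; "position": TCP position; "tool_rot": TCP orientation; "ft_force": force on the tool from outside, world axes, zero at the start; "moment": the same for the moment, N m; "grip_width": finger opening in m.
Only numpy, scipy, OpenCV 4.12 (cv2) and the standard library are available. Lean on these libraries where they do the work, as an engineer would, in place of code of your own. Each camera call takes 0.05 s, during which the arm holds its last target.

### The job

The spice grinder's cut-out has tripped: first press the reset plunger beside its cup right down to its stop. Then take the loose lid from the chopping board, set it fully home in the cup's bayonet collar with its grip bar in line with the single marks, and twist it clockwise (seen from above) half of the quarter turn to the lock, so that the bar points at the double marks. Finish while still holding the lid there in the fingers against its return spring, never letting it reach the lock, and leave everything else standing where it is.

Things in the scene. Friction and masses are not known exactly. Their poses are not given: they have to be found in the camera images.
- collar_top (a point): Spice grinder, fixed to the worktop: steel cup, 88 mm wide, on a black base (110 x 215 x 28 mm). This point is on the cup's axis at the collar's top face, 90 mm above the worktop; z up. The collar is a flat lip 5 mm thick round a mouth 52 mm wide, with two entry slots, 18 mm wide and reaching 36 mm from the axis, at the point's +x and -x. The plunger stands 110 mm from the axis towards the point's +y.
- half_mark (a point): Middle of one of the two pairs of double marks, on the rim 41 mm from the cup's axis, at the collar's top (axes as the collar's). Black raised marks 2 mm high stand on the rim, just outside the lid's edge, alike on opposite sides: one mark at each entry slot, two marks 45 degrees clockwise from it (half way), three marks 90 degrees clockwise from it (lock).
- drive_ring (a joint): Sprung ring under the lip, driven by the lid's lugs; rad, grows clockwise seen from above. 0 = its pockets (17 mm wide, 2.5 mm free each side of a lug: 0.09 rad lost motion) lie under the entry slots; 0.785 = half way; 1.571 = end stop; the lock counts as clicked from 1.3. A spring of 0.09 N m per rad turns it back to near 0 (friction may leave 0.3) when the lid is let go.
- plunger_top (a point): Centre of the top face of the reset plunger, an aluminium button 30 mm wide on a black boss on the grinder's base; its top is 65 mm above the worktop and moves straight down 12 mm to the stop (about 1.5 N to start, 5 N at the stop), and springs back up. The cup's wall is 66 mm from the plunger's axis and 90 mm high.
- plunger (a joint): Travel of the reset plunger in m: 0 = up, 0.012 = at its stop.
- lid_center (a point): The loose lid, black with a steel top, 50 mm high, 90 g, standing right way up on the board; this point is on its axis, half-way up (25 mm above its foot), z up. On top is an upright grip bar 50 mm long (along x, over the lugs), 14 mm thick (along y), from 26 to 50 mm above the foot. The flange below it is 74 mm wide, 21 to 26 mm above the foot. Half a turn makes no difference.
- lid_seat (a point): Point on the lid's axis at the flange's underside, 21 mm above its foot; meets the collar's top point when the lid is fully home, flange on the lip. Below it: a plug 48 mm wide, tapering to 34 mm over its lowest 8 mm, with two lugs 12 mm wide, 8 to 14 mm above the foot, reaching 31 mm from the axis along +x and -x. Turned clockwise, the lugs pass under the lip, 2 mm to spare.
- work_board: Wooden chopping board, 200 x 300 x 22 mm, lying fixed on the cold hob, whose glass is 4 mm above the worktop; origin at the centre of its underside.
- salt_shaker: Glass salt shaker with grey cap, 44 mm wide, 90 mm tall, on the worktop left of the grinder; a bystander; origin at the centre of its underside.
- spice_a: Spice jar with dark cap, 45 mm wide, 105 mm tall, on the worktop behind the grinder; a bystander; origin at the centre of its underside.
- small_tin: Small tin with paper label, 57 mm wide, 72 mm tall, on the worktop behind the plunger; a bystander; origin at the centre of its underside.
- teaspoon: Metal teaspoon, 130 mm long, 26 mm wide, 11 mm high, lying on the chopping board left of the lid; a bystander; origin at the centre of its underside.
- mug_blue: Two-tone mug with a handle, 80 mm wide, 94 mm tall, on the hob behind the board; a bystander; origin at the centre of its underside.
- apple: Apple, 77 mm, on the hob right of the board; a bystander; origin at the centre of its underside.

How it is judged:
On the way, in this order (a step that is already met when the one before it is completed fails the run):
1. the reset plunger is pressed down to its stop (value of joint plunger above 0.0108 m), for 0.1 s.
2. the lid sits fully home in the collar, not yet turned (horizontal distance between lid_seat and collar_top below 0.004 m and z of lid_seat in the frame of collar_top between -0.004 and 0.003 m and angle between lid_seat's own z axis and vertical below 0.08 rad and value of joint drive_ring below 0.3 rad), for 0.1 s.
At the end, for the whole second after the job is handed in: The lid is still held in the fingers (more than 1 N), fully home (flange within 3 mm of the collar's top, centred within 4 mm, upright within 0.08 rad), and keeps the drive ring still at half way to the lock (0.785 rad, 0.60 to 0.97); the plunger has sprung back up (horizontal distance between lid_seat and collar_top below 0.004 m and z of lid_seat in the frame of collar_top between -0.004 and 0.003 m and angle between lid_seat's own z axis and vertical below 0.08 rad and value of joint drive_ring between 0.6 and 0.97 rad and velocity of joint drive_ring between -0.1 and 0.1 rad/s and contact force between the fingers and lid above 1 N and value of joint plunger below 0.003 m); the arm keeps its last pose, push and grip.
It fails at once if the lid is turned on into the lock (beyond 1.3 rad) (value of joint drive_ring above 1.3 rad).
It fails at once if something else on the worktop or hob is pushed more than 40 mm away (distance of any of salt_shaker, spice_a, small_tin, teaspoon, mug_blue, apple from where it was at the start of the episode above 0.04 m).
It also fails if it takes over 58 s, if anything falls off the work surface, if the arm or the gripper's body presses on something with over 40 N, if the wrist force passes 120 N, or if a joint passes its speed limit or range.

## Working session

There is one attempt and no reset: what is moved stays moved. The work goes in short steps, Python scripts to look and compute and a tool call to move; the robot and the scene stay as the last step left them, time stands still between calls to the robot, and variables do not carry over. Pictures are saved under pics/ and viewed, and the job is handed in when it is done.

Besides the shell and the picture viewer there is one more tool, called after "Emit:" in YAML: its name, and indented under it one key for each argument. send_rows: Moves the arm, as the interface text tells. Its arguments: {"type":"object","properties":{"steps":{"type":"array","items":{"type":"number"}},"force":{"type":"number"}},"required":["steps"]}

```bash
mkdir -p pics; cat > h.py <<'E'
import numpy as np,cv2
from rig import robot,cams
def snap(n,tag):
    c=cams.camera(n); cv2.imwrite(f'pics/{tag}.png',cv2.cvtColor(c['color'],cv2.COLOR_RGB2BGR)); np.savez(f'pics/{tag}.npz',**{k:np.array(v) for k,v in c.items()}); return c
def load(tag): return np.load(f'pics/{tag}.npz')
def ray(c,u,v):
    K=c['intrinsics'];x=(u-K[0,2])/K[0,0];y=(v-K[1,2])/K[1,1];k=float(c['k1'])
    a,b=x,y
    for _ in range(20):
        s=1+k*(a*a+b*b);a,b=x/s,y/s
    return np.array([a,b,1.])
def pt(c,u,v,z=None):
    """world point by depth or on plane z"""
    E=c['extrinsics'];d=ray(c,u,v)
    if z is None: t=c['range_z'][int(round(v)),int(round(u))]
    else: t=(z-E[2,3])/(E[:3,:3]@d)[2]
    return E[:3,:3]@(d*t)+E[:3,3]
def crop(tag,u0,v0,u1,v1,out,s=4):
    im=cv2.imread(f'pics/{tag}.png')[v0:v1,u0:u1]; cv2.imwrite(f'pics/{out}.png',cv2.resize(im,None,fx=s,fy=s,interpolation=cv2.INTER_CUBIC))
def proj(c,p):
    E=c['extrinsics'];q=E[:3,:3].T@(np.array(p)-E[:3,3]);a,b=q[0]/q[2],q[1]/q[2];s=1+float(c['k1'])*(a*a+b*b);K=c['intrinsics']
    return K[0,0]*a*s+K[0,2],K[1,1]*b*s+K[1,2]
E
python3 - <<'E'
from h import *
np.set_printoptions(precision=4,suppress=True)
for n in ['scene','top','wrist']:
    c=snap(n,n+'0');print(n,c['intrinsics'].tolist(),c['k1'],c['extrinsics'])
print(robot.get_obs(),robot.grip_point_offset)
E
```

```text
scene [[391.95410776701175, 0.0, 278.474751243845], [0.0, 391.95410776701175, 212.3394420634881], [0.0, 0.0, 1.0]] -0.03852676547327395 [[-0.6405 -0.5785  0.5051 -0.0566]
 [-0.7679  0.4714 -0.4338  0.4694]
 [ 0.0129 -0.6657 -0.7461  1.0424]
 [ 0.      0.      0.      1.    ]]
top [[474.4482872392292, 0.0, 277.2509709191489], [0.0, 474.4482872392292, 208.27511009618408], [0.0, 0.0, 1.0]] -0.05744176977882457 [[ 0.0263 -0.9982  0.0546  0.5001]
 [-0.9996 -0.0259  0.0077 -0.0819]
 [-0.0062 -0.0548 -0.9985  1.5408]
 [ 0.      0.      0.      1.    ]]
wrist [[290.07133853575374, 0.0, 278.3575248380629], [0.0, 290.07133853575374, 210.6887762649459], [0.0, 0.0, 1.0]] 0.006917528422396416 [[ 0.2322 -0.9401 -0.2494  0.2122]
 [-0.9727 -0.2249 -0.0579 -0.5911]
 [-0.0017  0.256  -0.9667  0.3841]
 [ 0.      0.      0.      1.    ]]
{'time': 0.15, 'q': array([-1.5155,  0.5283,  1.4337, -0.    ,  1.1814, -0.1785]), 'joint_velocities': array([ 0.0028, -0.0024, -0.0038,  0.0002, -0.0011,  0.0005]), 'joint_torque': array([  0.0013, -44.0429, -17.6842,   0.0633,   0.0553,  -0.0001]), 'position': array([ 0.1448, -0.6074,  0.2217]), 'tool_rot': array([ 0.9932,  0.1166,  0.0001, -0.0009]), 'ft_force': array([-0.7561, -0.7119,  0.0639]), 'moment': array([-0.0186, -0.0362, -0.0045]), 'grip_width': 0.08699912068363377} 0.0187
```

View pics/scene0.png

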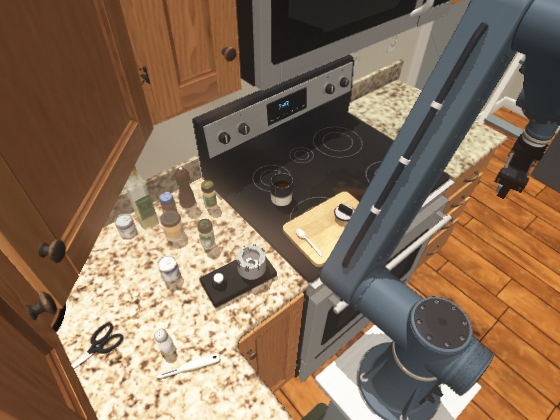

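View pics/top0.png

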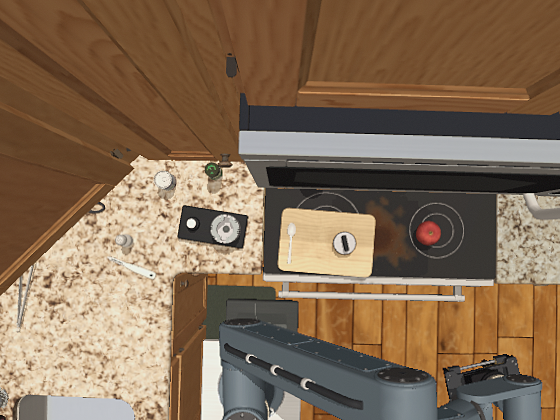

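View pics/wrist0.png

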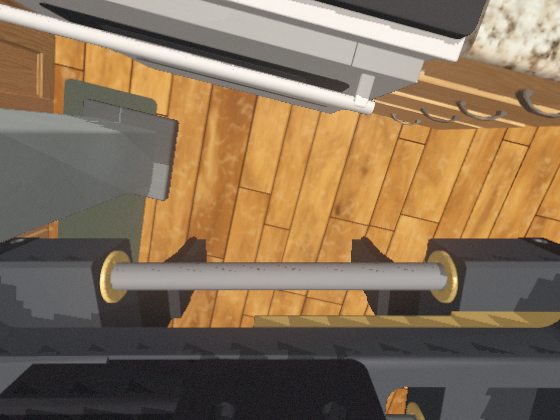

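The top view shows the cup near (225,229), the plunger at (192,224) and the lid at (344,242). The bystanders are the jar at (212,170), the tin at (165,180) and the salt shaker at (123,240). I'll enlarge these.

```bash
python3 - <<'E'
from h import *
crop('top0',170,190,260,265,'c1',8);crop('top0',275,200,385,285,'c2',7);crop('scene0',190,230,290,310,'c3',7)
c=load('top0');print(c['range_z'][[229,224,242,170,180],[240,192,344,212,165]])
for n,u,v,z in[('plunger',192,224,.065),('cup',225,229,.09),('lid',344,242,.076)]:print(n,pt(c,u,v,z),pt(c,u,v))
E
```

```text
[1.4912578 1.4793799 1.4589026 1.4461601 1.4812368]
plunger [0.52483429 0.19397184 0.065     ] [0.52487432 0.19441863 0.06260973]
cup [0.51183751 0.08740427 0.09      ] [0.51211119 0.09135792 0.05611719]
lid [ 0.48152785 -0.27901255  0.076     ] [ 0.48154202 -0.27886233  0.07711621]
```

View pics/c1.png

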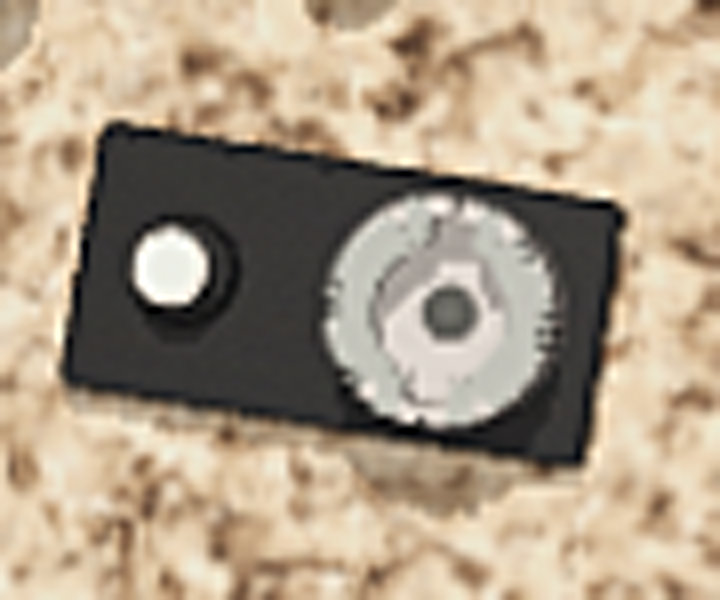

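View pics/c2.png

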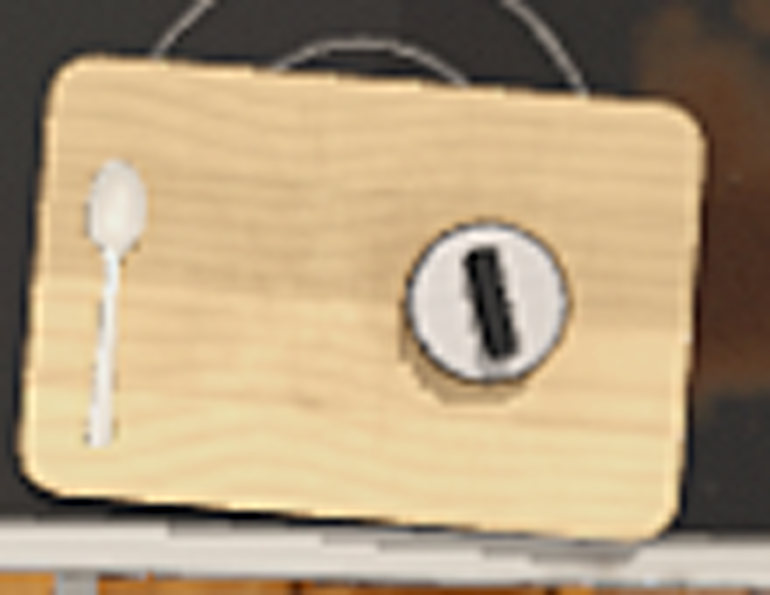

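View pics/c3.png

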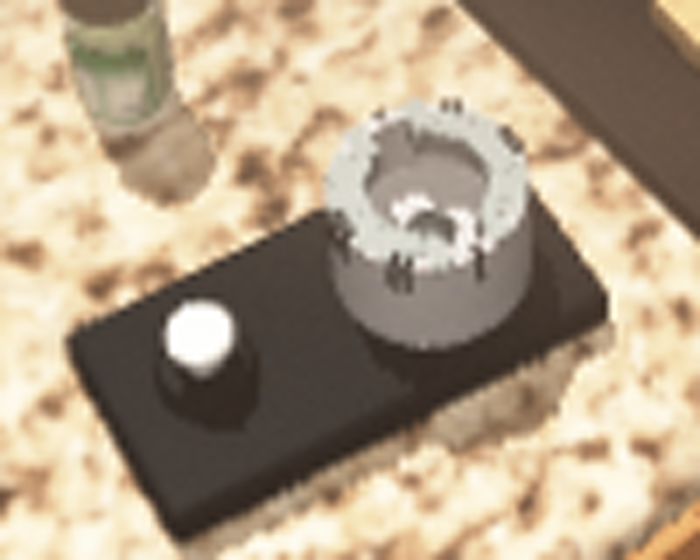

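```bash
cat >> h.py <<'E'
def uc(x,y,u0,v0,s): return (x+.5)/s-.5+u0,(y+.5)/s-.5+v0
from scipy.spatial.transform import Rotation as Rn
def goal(x,y,z,ang=None,o=None):
    """shift in tool axes and turn to put tool x at world angle ang (deg)"""
    o=o or robot.get_obs();R=Rn.from_quat(o['tool_rot']).as_matrix()
    s=R.T@(np.array([x,y,z])-o['position']);a=np.degrees(np.arctan2(R[1,0],R[0,0]))
    t=None if ang is None else np.radians((a-ang+180)%360-180)
    print('shift',s.round(4),'turn',t,'cur ang',a.round(2),'tilt',np.degrees(np.arccos(-R[2,2])).round(2),'q6',o['q'][5].round(3),'t',o['time'])
E
python3 - <<'E'
from h import *
c=load('top0')
d=lambda p,q:np.degrees(np.arctan2(*(q-p)[[1,0]]))
P=pt(c,*uc(171,266,170,190,8),.065);C=pt(c,*uc(441,310,170,190,8),.09);print(P,C,np.linalg.norm((P-C)[:2]),'y ang',d(C,P))
A=pt(c,*uc(110,125,170,190,8),.028);B=pt(c,*uc(620,205,170,190,8),.028);print('edge',d(B,A))
a=pt(c,*uc(480,250,275,200,7),.076);b=pt(c,*uc(505,357,275,200,7),.076);print('bar',d(b,a),np.linalg.norm(a-b),(a+b)/2)
print('disc',pt(c,*uc(487,300,275,200,7),.052))
for u,v in [(260,150),(260,180),(380,180),(300,170),(212,170),(165,180),(123,240)]:print(u,v,pt(c,u,v))
goal(.145,-.608,.3)
s=load('scene0')
for u,v in [(282,185),(260,80),(330,60)]:print(pt(s,u,v))
E
```

```text
[0.52844654 0.19743306 0.065     ] [0.51391312 0.08842902 0.09      ] 0.10996863274977545 y ang 82.40558835023766
edge 82.60092883542526
bar 14.337754365194082 0.048231037731256234 [ 0.47875936 -0.2819327   0.076     ]
disc [ 0.47989488 -0.28271693  0.052     ]
260 150 [ 0.60147197 -0.05473989  0.97100147]
260 180 [ 0.59703971 -0.04285525  0.68858122]
380 180 [ 0.59440174 -0.24524901  0.75770081]
300 170 [ 0.59482818 -0.10839696  0.85055303]
212 170 [0.69048433 0.13133829 0.10445457]
165 180 [0.66018541 0.28329708 0.06883319]
123 240 [0.46928746 0.40321912 0.08388545]
shift [ 0.0001  0.0005 -0.0783] turn None cur ang 13.4 tilt 0.1 q6 -0.179 t 0.15
[ 0.69953901 -0.19415869  0.06224704]
[ 0.60079606 -0.03137313  0.57431673]
[ 0.5936399  -0.25440508  0.55575674]
```

Emit:
send_rows:
  steps: [0.02,0.04,-0.035,-0.04,-0.17,0.01,0.08,-0.07,-0.04,-0.34,0,0.12,-0.105,-0.04,-0.51,0,0.165,-0.145,-0.04,-0.68,0,0.205,-0.18,-0.04,-0.85,0,0.25,-0.215,-0.04,-1.02,0,0.29,-0.25,-0.04,-1.19,0,0.33,-0.285,-0.04,-1.36]
  force: 30

```text
time: 1.15
position: [0.4006, -0.2522, 0.2623]
tool_rot: [0.697, 0.717, 0.001, -0.001]
ft_force: [0.9, -0.3, 1.4]
grip_width: 0.0152
```

```bash
python3 - <<'E'
from h import *
goal(.51,.13,.26,193.4);goal(.5,.15,.26,193.4)
E
```

```text
shift [0.3789 0.1203 0.003 ] turn -1.7761651447918743 cur ang 91.63 tilt 0.1 q6 -0.828 t 1.15
shift [0.3992 0.1109 0.003 ] turn -1.7761651447918743 cur ang 91.63 tilt 0.1 q6 -0.828 t 1.15
```

Emit:
send_rows:
  steps: [0,0.05,0.015,0,-0.18,0,0.1,0.035,0,-0.36,0,0.15,0.055,0,-0.54,0,0.2,0.075,0.01,-0.72,0,0.25,0.095,0.02,-0.9,0,0.3,0.115,0.03,-1.08,0,0.34,0.135,0.04,-1.26,0,0.385,0.155,0.05,-1.44]

```text
time: 2.15
position: [0.5449, 0.1386, 0.2124]
tool_rot: [0.048, 0.999, 0.001, -0.0]
ft_force: [0.3, -0.5, 0.5]
grip_width: 0.0004
```

```bash
python3 - <<'E'
from h import *
goal(.55,.14,.21,193.4)
snap('wrist','w1')
E
```

```text
shift [-0.0049  0.0019  0.0024] turn -0.33020062856498517 cur ang 174.48 tilt 0.08 q6 -1.426 t 2.15
```

View pics/w1.png

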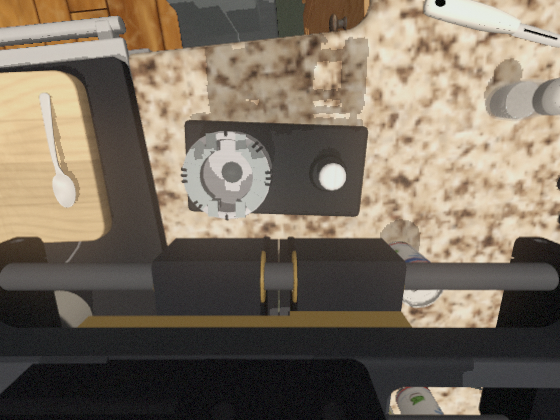

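The wrist view shows the cup near (226,175), its marks, and the plunger at (332,177).

```bash
python3 - <<'E'
from h import *
crop('w1',175,120,275,225,'c4',7);crop('w1',300,140,370,215,'c5',7)
E
```

```text
(no output)
```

View pics/c4.png

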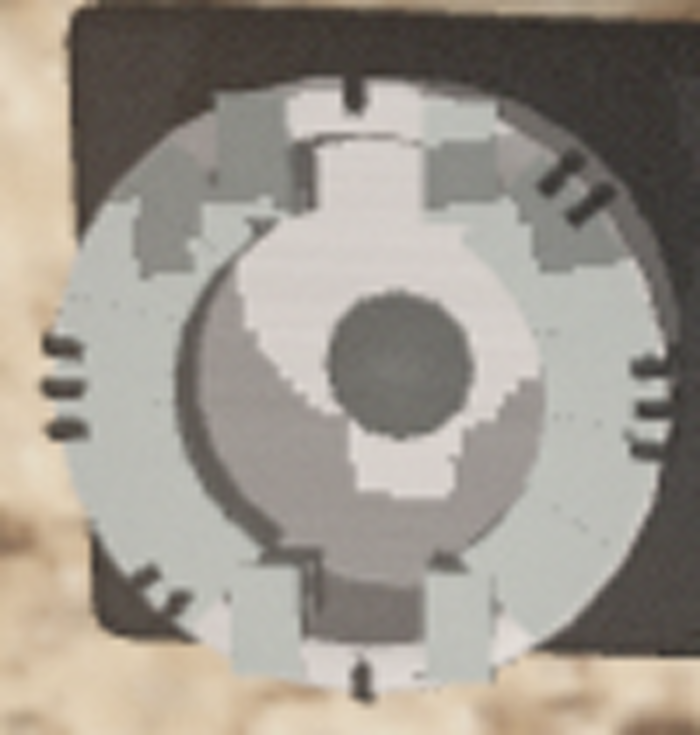

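View pics/c5.png

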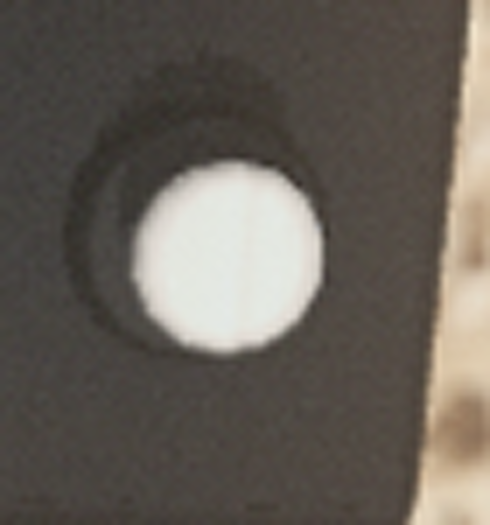

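```bash
python3 - <<'E'
from h import *
c=load('w1')
f=lambda x,y:pt(c,*uc(x,y,175,120,7),.091)
d=lambda p,q:np.degrees(np.arctan2(*(q-p)[[1,0]]))
for n,a,b in [('single',(355,95),(362,680)),('triple',(64,387),(651,409)),('double',(575,188),(161,590))]:
    A,B=f(*a),f(*b);print(n,(A+B)/2,d(A,B),np.linalg.norm(A-B)/2)
P=pt(c,*uc(228,256,300,140,7),.065);print('plunger',P)
goal(P[0],P[1],.08,193.4)
E
```

```text
single [0.51022477 0.09055296 0.091     ] -7.4642817323728385 0.04107450783184877
triple [0.51017399 0.09047871 0.091     ] 82.36757443976715 0.04106119636910329
double [0.50968411 0.09121963 0.091     ] -52.493212232938845 0.04136186526940854
plunger [0.52397654 0.19891864 0.065     ]
shift [0.0277 0.052  0.1317] turn -0.3237762900868168 cur ang 174.85 tilt 0.37 q6 -1.428 t 2.2
```

Emit:
send_rows:
  steps: [0,0.01,0.02,0.04,0,0,0.02,0.04,0.08,0,0,0.0275,0.052,0.12,0,0,0.0275,0.052,0.14,0,0,0.0275,0.052,0.15,0,0,0.0275,0.052,0.156,0,0,0.0275,0.052,0.158,0,0,0.0275,0.052,0.158,0]

```text
time: 3.2
position: [0.5238, 0.1988, 0.0543]
tool_rot: [0.045, 0.999, 0.003, 0.001]
ft_force: [-3.6, -0.9, 5.5]
grip_width: 0.0005
```

```bash
python3 - <<'E'
from h import *
o=robot.get_obs();print(o['position'],o['ft_force'])
snap('scene','s1');crop('scene','0','0',0,0,'x') if 0 else crop('s1',170,220,300,310,'c6',6)
E
```

```text
[0.52384424 0.19883932 0.0543481 ] [-3.64644276 -0.88780378  5.49828905]
```

View pics/c6.png

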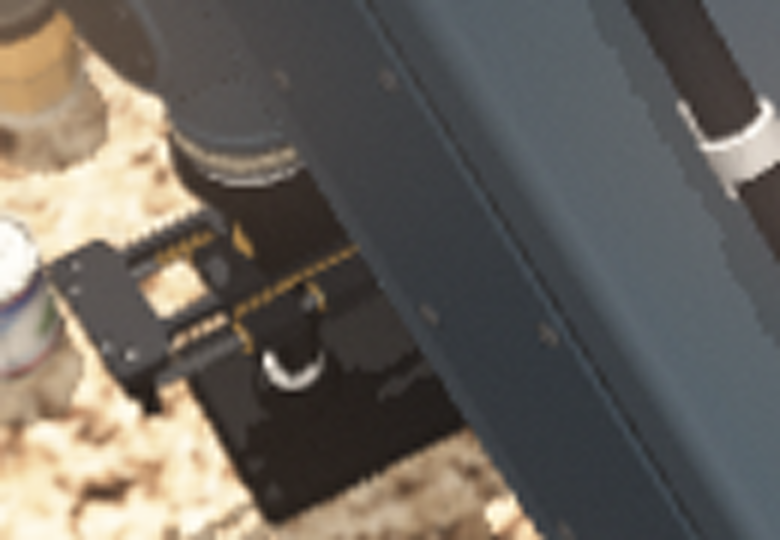

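Emit:
send_rows:
  steps: [0,0,0,0.002,0,0,0,0,0.004,0,0,0,0,0.005,0,0,0,0,0.005,0]

```text
time: 3.75
position: [0.5244, 0.1989, 0.053]
tool_rot: [0.045, 0.999, 0.003, 0.002]
ft_force: [-8.3, -1.9, 26.5]
grip_width: 0.0007
```

Emit:
send_rows:
  steps: [0,0,0,-0.05,0,0,0,0,-0.1,0,0.02,0,0,-0.15,0,0.05,0,-0.06,-0.16,-0.06,0.06,-0.01,-0.12,-0.16,-0.12,0.06,-0.015,-0.18,-0.16,-0.18,0.06,-0.02,-0.24,-0.16,-0.24,0.06,-0.02,-0.3,-0.16,-0.3]

```text
time: 4.75
position: [0.5188, -0.1058, 0.2117]
tool_rot: [-0.106, 0.994, 0.001, 0.005]
ft_force: [0.9, 0.2, -0.6]
grip_width: 0.0523
```

```bash
python3 - <<'E'
from h import *
print(robot.get_obs()['position']);snap('wrist','w2');crop('w2',0,0,560,240,'x',1)
goal(.515,-.27,.21,194)
E
```

```text
[ 0.51877646 -0.10583561  0.21169468]
shift [ 0.0364 -0.1522  0.0021] turn -0.034785931567055194 cur ang -167.99 tilt 0.56 q6 -2.208 t 4.8
```

View pics/w2.png

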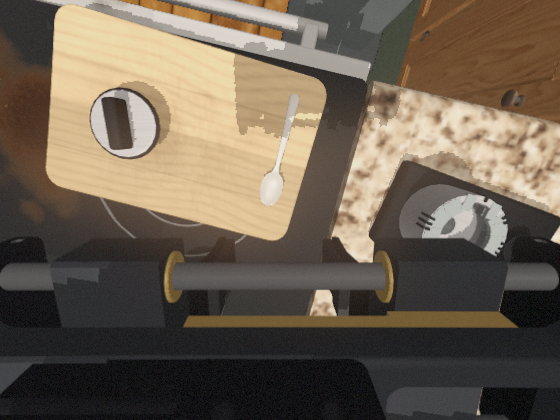

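Emit:
send_rows:
  steps: [0.06,0.01,-0.05,0,-0.01,0.06,0.024,-0.1,0,-0.02,0.06,0.036,-0.15,0,-0.035,0.06,0.036,-0.152,0,-0.035]

```text
time: 5.3
position: [0.5166, -0.2749, 0.2125]
tool_rot: [-0.119, 0.993, -0.005, 0.006]
ft_force: [-1.5, 0.5, -0.5]
grip_width: 0.0599
```

```bash
python3 - <<'E'
from h import *
snap('wrist','w3');crop('w3',210,90,340,240,'c7',5)
E
```

```text
(no output)
```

View pics/w3.png

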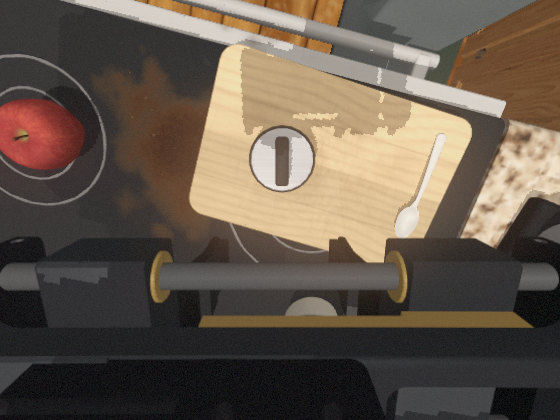

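View pics/c7.png

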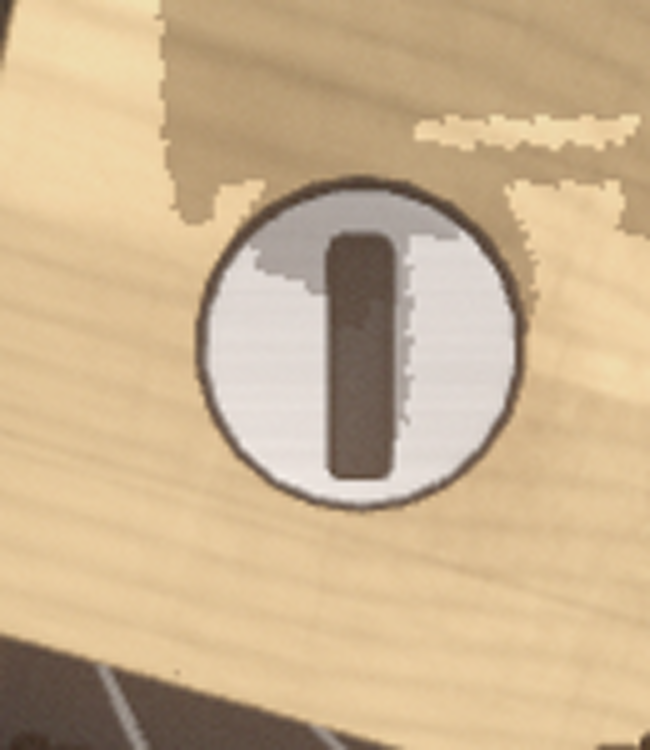

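```bash
python3 - <<'E'
from h import *
c=load('w3');f=lambda x,y,z:pt(c,*uc(x,y,210,90,5),z)
print('disc',f(360,342.5,.0515),'bar',f(360.5,355.5,.076))
a,b=f(360.5,232,.076),f(360.5,479,.076);print('bar ang',np.degrees(np.arctan2(*(b-a)[[1,0]])),np.linalg.norm(a-b))
L=(f(360,342.5,.0515)+f(360.5,355.5,.076))/2;print(pt(c,*uc(360,355,210,90,5)))
goal(L[0],L[1],.2,194);o=robot.get_obs();print(o['position'],o['tool_rot'],o['q'])
g=14
E
```

```text
disc [ 0.47464307 -0.28277451  0.0515    ] bar [ 0.47500253 -0.28258127  0.076     ]
bar ang 13.929469749906938 0.04978813551910745
[ 0.47502045 -0.28268163  0.07504827]
shift [0.0427 0.0001 0.0118] turn -0.0033898449041894364 cur ang -166.19 tilt 0.75 q6 -2.493 t 5.35
[ 0.51617295 -0.27251483  0.21226166] [-0.12016382  0.99273243 -0.0032752   0.00567902] [-0.6789993   0.47857935  1.55992515  0.00403354  1.09047721 -2.49255181]
```

Emit:
send_rows:
  steps: [0.06,0.02,0,0.01,0,0.06,0.043,0,0.03,0,0.06,0.043,0,0.07,0,0.06,0.043,0,0.11,0,0.06,0.043,0,0.13,0,0.06,0.043,0,0.13,0]

```text
time: 6.1
position: [0.4756, -0.2815, 0.0805]
tool_rot: [-0.121, 0.993, -0.002, 0.005]
ft_force: [0.2, 0.2, 0.8]
grip_width: 0.0601
```

```bash
python3 - <<'E'
from h import *
print(robot.get_obs()['joint_velocities'])
snap('wrist','w4');goal(.4748,-.2827,.0545,194);print(robot.get_obs()['position'])
E
```

```text
[-0.00179179 -0.04025331 -0.02898555 -0.00040796  0.01498795 -0.00383977]
shift [0.0018 0.0002 0.0271] turn -0.002150641259201036 cur ang -166.12 tilt 0.72 q6 -2.557 t 6.15
[ 0.47629958 -0.28236528  0.08163649]
```

View pics/w4.png

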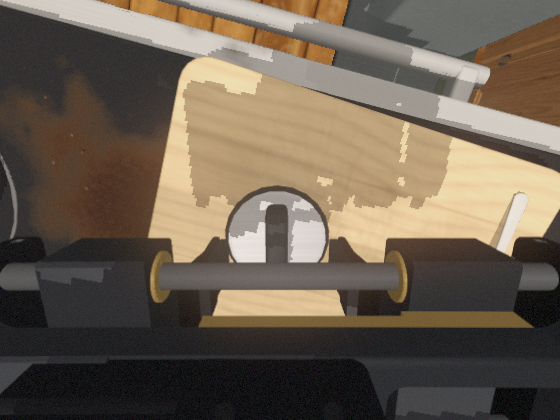

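Emit:
send_rows:
  steps: [0.06,0.0015,0,0.01,0,0.06,0.0015,0,0.02,0,0.06,0.0015,0,0.026,0,0.06,0.0015,0,0.026,0,0.01,0.0015,0,0.026,0,0.01,0.0015,0,0.026,0,0.01,0.0015,0,0.026,0,0.01,0.0015,0,0.026,0]
  force: 35

```text
time: 7.15
position: [0.4752, -0.2829, 0.0557]
tool_rot: [-0.121, 0.993, -0.003, 0.006]
ft_force: [-0.3, 0.3, 0.2]
grip_width: 0.0279
```

```bash
python3 - <<'E'
from h import *
o=robot.get_obs();print(o['position'],o['ft_force'],o['grip_width']);goal(.4748,-.2827,.0545,194)
E
```

```text
[ 0.47519601 -0.28290103  0.05574706] [-0.31889085  0.26023011  0.21420981] 0.02793985024984672
shift [0.0003 0.0003 0.0012] turn -0.0022179084862294193 cur ang -166.13 tilt 0.73 q6 -2.56 t 7.15
```

Still closing; I'll continue, then lift slightly.

Emit:
send_rows:
  steps: [0.0,0,0,0.0005,0,0,0,0,0.0005,0,0,0,0,0.0005,0,0,0,0,0.0005,0,0,0,0,0.0005,0]

```text
time: 7.78
position: [0.4752, -0.2829, 0.0553]
tool_rot: [-0.121, 0.993, -0.003, 0.006]
ft_force: [0.5, 0.3, 0.4]
grip_width: 0.0137
```

Emit:
send_rows:
  steps: [0,0,0,-0.03,0,0,0,0,-0.08,0,0,0,0,-0.13,0,0,-0.02,0.04,-0.15,0.04,0,-0.045,0.09,-0.15,0.1,0,-0.07,0.145,-0.15,0.16,0,-0.095,0.2,-0.15,0.22,0,-0.12,0.25,-0.15,0.28]

```text
time: 8.78
position: [0.5296, -0.0086, 0.2044]
tool_rot: [0.02, 1.0, -0.002, 0.006]
ft_force: [1.6, -1.5, -1.2]
grip_width: 0.0139
```

Emit:
send_rows:
  steps: [0,-0.02,0.045,0,0.04,0,-0.035,0.07,0,0.08,0,-0.045,0.09,0,0.09,0,-0.045,0.09,0,0.09]

```text
time: 9.28
position: [0.5783, 0.0808, 0.2042]
tool_rot: [0.064, 0.998, -0.002, 0.006]
ft_force: [0.7, 0.3, -1.1]
grip_width: 0.0135
```

```bash
python3 - <<'E'
from h import *
o=robot.get_obs();print(o['position'],o['ft_force'],o['grip_width']);goal(.5103,.0905,.14,172.5)
snap('wrist','w5')
E
```

```text
[0.57828015 0.0808273  0.2041613 ] [ 0.72841639  0.31659354 -1.07210752] 0.013504278513316915
shift [0.0694 0.0012 0.0634] turn 0.0038192082866065676 cur ang 172.72 tilt 0.69 q6 -1.492 t 9.275
```

View pics/w5.png

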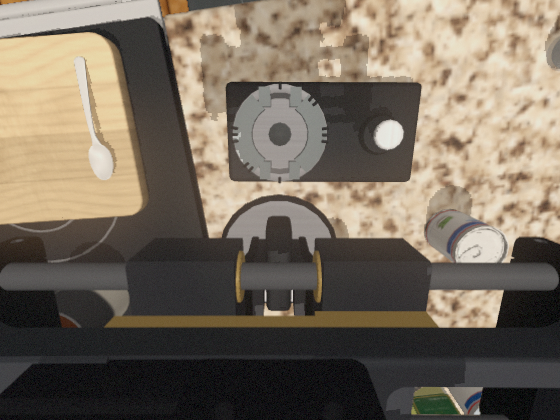

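```bash
python3 - <<'E'
from h import *
crop('w5',225,75,335,190,'c8',6);crop('w5',215,185,345,245,'c9',6)
E
```

```text
(no output)
```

View pics/c8.png

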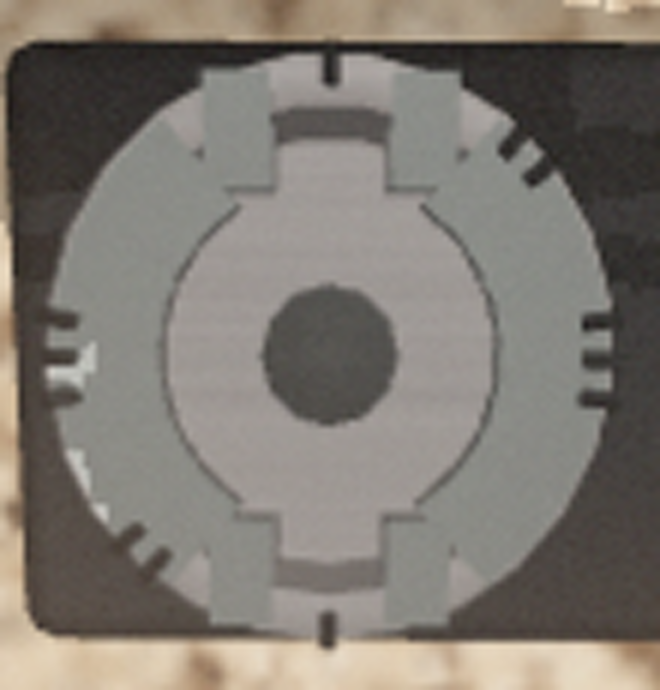

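View pics/c9.png

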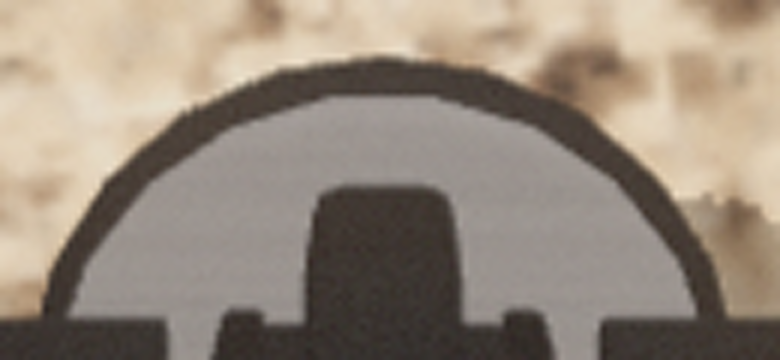

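```bash
python3 - <<'E'
from h import *
c=load('w5');o=robot.get_obs();T=o['position'];R=Rn.from_quat(o['tool_rot']).as_matrix()
f=lambda x,y:pt(c,*uc(x,y,225,75,6),.091)
d=lambda p,q:np.degrees(np.arctan2(*(q-p)[[1,0]]))
M=[]
for n,a,b in [('single',(331,69),(328,630)),('triple',(61,357),(598,360)),('double',(525,154),(146,550))]:
    A,B=f(*a),f(*b);print(n,(A+B)/2,d(A,B),np.linalg.norm(A-B)/2);M.append((A+B)/2)
C=np.mean(M[:2],0)
b=pt(c,*uc(382,187,215,185,6),T[2]+.0207);e=pt(c,*uc(382,57,215,185,6),T[2]-.0045)
print('bar end tool',R.T@(b-T),'flange edge tool',R.T@(e-T))
print('cup rel tool',R.T@(C-T));print(T)
goal(C[0],C[1],.14,172.5)
E
```

```text
single [0.51077173 0.09033664 0.091     ] -7.508417528899375 0.04131908042757077
triple [0.51036243 0.09038429 0.091     ] 82.44071165559728 0.04097241475052554
double [0.51029044 0.09045362 0.091     ] -51.948219047472534 0.041025847106701305
bar end tool [ 0.02965633  0.00121443 -0.02102024] flange edge tool [0.03569593 0.00120146 0.0041174 ]
cup rel tool [0.06906307 0.00226879 0.11236178]
[0.57764591 0.07987531 0.20409517]
shift [0.0685 0.0021 0.0634] turn 0.002917751504065196 cur ang 172.67 tilt 0.65 q6 -1.492 t 9.325
```

Emit:
send_rows:
  steps: [0,0.03,0.001,0,0,0,0.06,0.002,0.02,0,0,0.0685,0.002,0.04,0,0,0.0685,0.002,0.06,0,0,0.0685,0.002,0.0635,0,0,0.0685,0.002,0.0635,0]

```text
time: 10.07
position: [0.5107, 0.0896, 0.1401]
tool_rot: [0.064, 0.998, -0.002, 0.005]
ft_force: [0.6, -0.4, -1.2]
grip_width: 0.0136
```

```bash
python3 - <<'E'
from h import *
goal(.5106,.0904,.12,172.5);print(robot.get_obs()['position'],robot.get_obs()['ft_force'])
snap('wrist','w6');snap('scene','s6');snap('top','t6');crop('s6',180,210,310,320,'c10',6)
goal(.5106,.0904,.12,172.5)
E
```

```text
shift [0.0004 0.0009 0.0201] turn 0.0020675544481818147 cur ang 172.62 tilt 0.65 q6 -1.477 t 10.075
[0.51067454 0.08961145 0.14007   ] [ 0.62516698 -0.36111415 -1.16607744]
shift [0.001  0.0004 0.0206] turn 0.0026377311646858517 cur ang 172.65 tilt 0.73 q6 -1.477 t 10.225
```

View pics/w6.png

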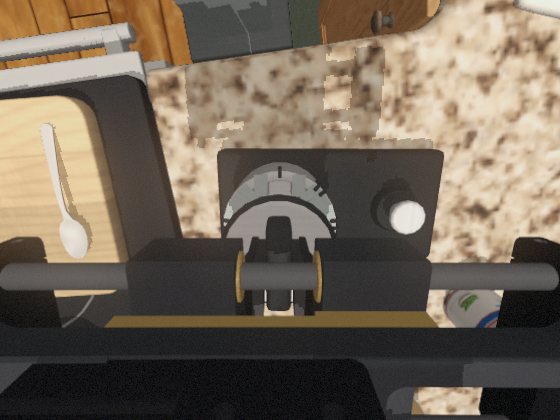

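View pics/c10.png

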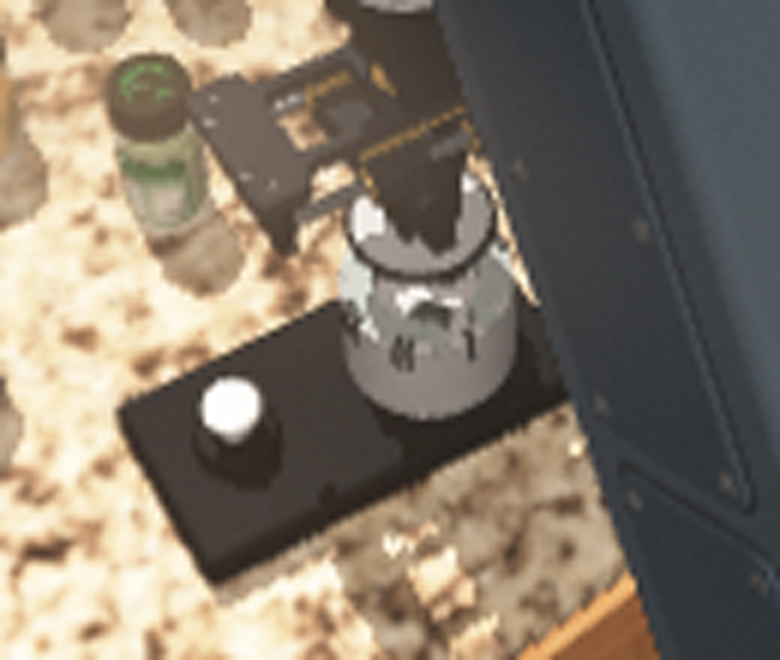

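Emit:
send_rows:
  steps: [0,0.0007,0.0005,0.01,0,0,0.0007,0.0005,0.02,0,0,0.0007,0.0005,0.025,0,0,0.0007,0.0005,0.03,0,0,0.0007,0.0005,0.034,0,0,0.0007,0.0005,0.034,0]

```text
time: 10.98
position: [0.5109, 0.0904, 0.1063]
tool_rot: [0.064, 0.998, -0.002, 0.006]
ft_force: [0.2, -0.7, -1.1]
grip_width: 0.0139
```

```bash
python3 - <<'E'
from h import *
o=robot.get_obs();goal(.5106,.0904,.0983,172.5,o);print(o['position'],o['ft_force'],o['moment'])
E
```

```text
shift [ 0.0004 -0.      0.008 ] turn 0.0026815774323981825 cur ang 172.65 tilt 0.7 q6 -1.475 t 10.975
[0.51086188 0.09041729 0.10630794] [ 0.18325729 -0.74648056 -1.09747654] [ 0.09321586 -0.09737321  0.07058356]
```

Emit:
send_rows:
  steps: [0,0.0003,0,0.002,0,0,0.0003,0,0.004,0,0,0.0003,0,0.006,0,0,0.0003,0,0.0075,0,0,0.0003,0,0.0085,0,0,0.0003,0,0.0085,0]

```text
time: 11.72
position: [0.5107, 0.0904, 0.0985]
tool_rot: [0.064, 0.998, -0.002, 0.006]
ft_force: [-2.2, -0.7, 4.6]
grip_width: 0.0139
```

```bash
python3 - <<'E'
from h import *
o=robot.get_obs();goal(.5106,.0904,.0983,172.5,o);print(o['position'],o['ft_force'],o['moment'])
snap('scene','s7');crop('s7',220,210,310,300,'c11',7);snap('wrist','w7');crop('w7',215,150,345,250,'c12',6)
E
```

```text
shift [0.0001 0.     0.0002] turn 0.0025963601467606456 cur ang 172.65 tilt 0.72 q6 -1.475 t 11.725
[0.51067473 0.0903505  0.09852363] [-2.16901056 -0.72258259  4.59095152] [ 0.15189587  0.17410322 -0.02807596]
```

View pics/c11.png

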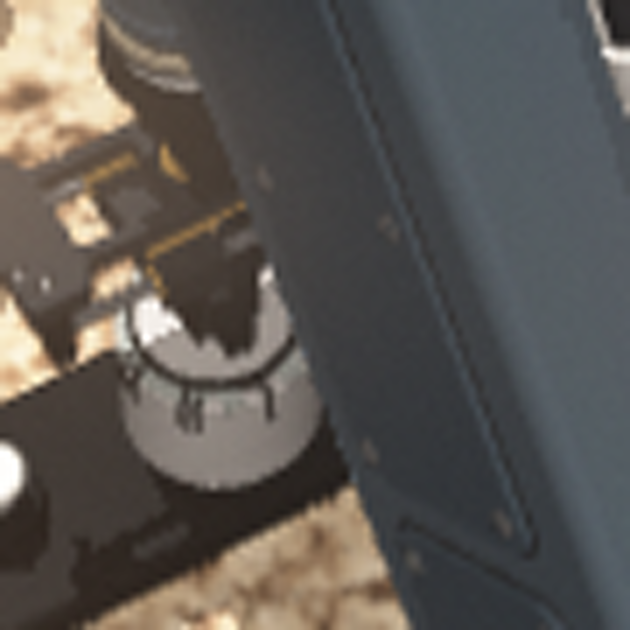

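View pics/c12.png

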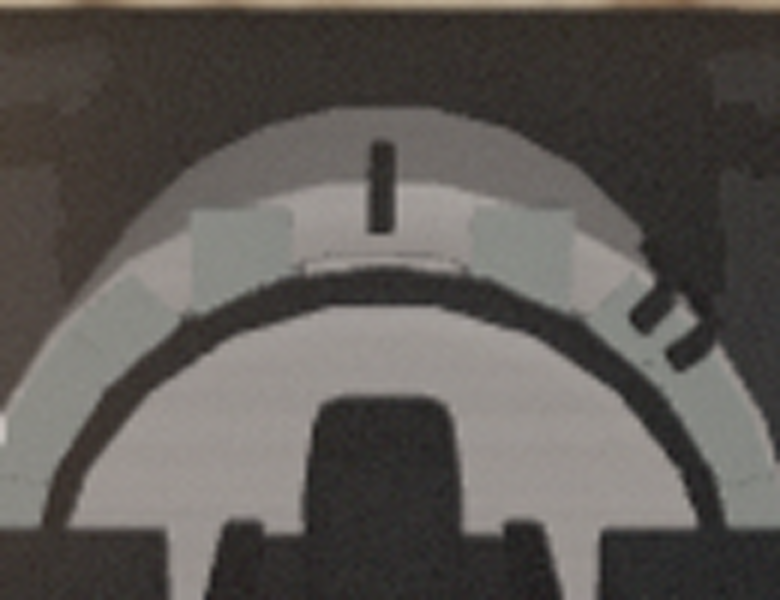

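Emit:
send_rows:
  steps: [0,0.0012,0,-0.0005,0,0,0.0012,0,0,0,0,0.0012,0,0.001,0,0,0.0012,0,0.001,0]

```text
time: 12.32
position: [0.5094, 0.0905, 0.0985]
tool_rot: [0.064, 0.998, -0.002, 0.006]
ft_force: [-2.3, -0.1, 9.3]
grip_width: 0.0138
```

```bash
python3 - <<'E'
from h import *
o=robot.get_obs();goal(.5106,.0904,.0983,172.5,o);print(o['position'],o['ft_force'],o['moment'])
snap('wrist','w8');crop('w8',215,150,345,250,'c13',6)
E
```

```text
shift [-0.0012  0.0001  0.0002] turn 0.002651123715731323 cur ang 172.65 tilt 0.72 q6 -1.475 t 12.325
[0.50938666 0.09048684 0.09849299] [-2.26774091 -0.06132409  9.325701  ] [0.11141602 0.3272204  0.01241894]
```

View pics/c13.png

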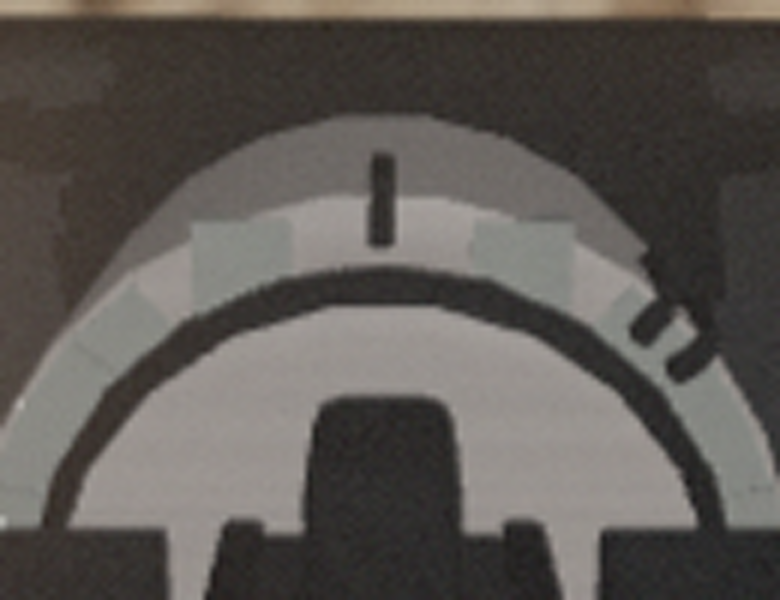

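Emit:
send_rows:
  steps: [0,0,0,-0.0005,0,0,0,0,-0.0005,0.08,0,0,0,-0.0005,0.16,0,0,0,-0.0005,0.24,0,0,0,-0.0005,0.32,0,0,0,-0.0005,0.4,0,0,0,-0.0005,0.48,0,0,0,-0.0005,0.48]
  force: 45

```text
time: 13.38
position: [0.5095, 0.0908, 0.0988]
tool_rot: [0.299, 0.954, -0.001, 0.006]
ft_force: [-0.1, 0.6, -0.9]
grip_width: 0.0133
```

```bash
python3 - <<'E'
from h import *
o=robot.get_obs();goal(.5097,.0904,.0983,124.9,o);print(o['position'],o['ft_force'],o['moment'],o['grip_width'])
snap('wrist','w9');crop('w9',200,140,360,250,'c14',5)
E
```

```text
shift [-0.0003 -0.0002  0.0005] turn 0.3543487805987786 cur ang 145.2 tilt 0.72 q6 -0.996 t 13.375
[0.50952787 0.09075241 0.09876669] [-0.13457757  0.61947904 -0.89941853] [ 0.27365575 -0.2578545   0.07906945] 0.013308292951742903
```

View pics/c14.png

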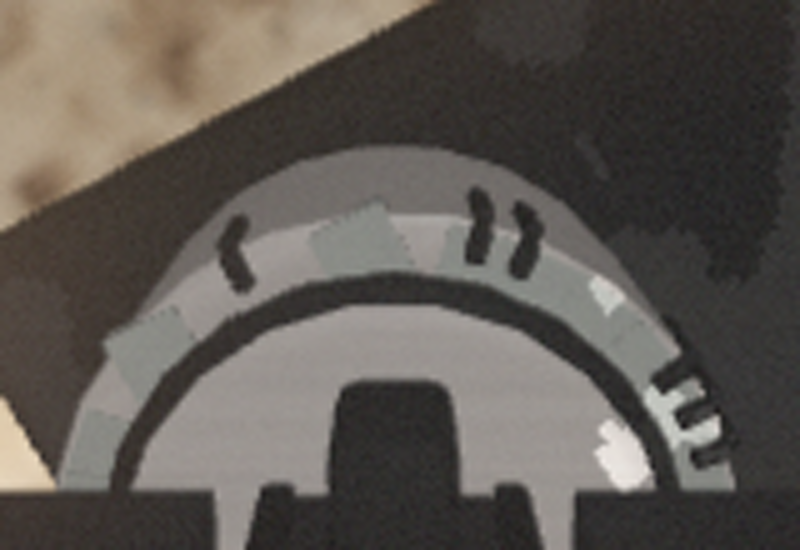

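Emit:
send_rows:
  steps: [0,0,0,0.0003,0.08,0,0,0,0.0005,0.16,0,0,0,0.0005,0.24,0,0,0,0.0005,0.31,0,0,0,0.0005,0.35,0,0,0,0.0005,0.35,0,0,0,0.0005,0.35,0,0,0,0.0005,0.35]

```text
time: 14.42
position: [0.5106, 0.0905, 0.0987]
tool_rot: [0.46, 0.888, 0.001, 0.007]
ft_force: [1.6, 0.3, 4.9]
grip_width: 0.0135
```

```bash
python3 - <<'E'
from h import *
o=robot.get_obs();goal(.5097,.0904,.0983,124.9,o);print(o['position'],o['ft_force'],o['moment'],o['grip_width'])
snap('wrist','w10');crop('w10',200,140,360,250,'c15',5);snap('scene','s10')
o=robot.get_obs();goal(.5097,.0904,.0983,124.9,o)
E
```

```text
shift [ 0.0005 -0.0008  0.0004] turn 0.005498575180676939 cur ang 125.22 tilt 0.86 q6 -0.647 t 14.425
[0.51063429 0.09050366 0.09872104] [1.55911319 0.27290112 4.92709469] [-0.07927215 -0.43413235  0.13643034] 0.013475557579034552
shift [ 0.0005 -0.0008  0.0004] turn 0.0052486395669719774 cur ang 125.2 tilt 0.86 q6 -0.646 t 14.525
```

View pics/c15.png

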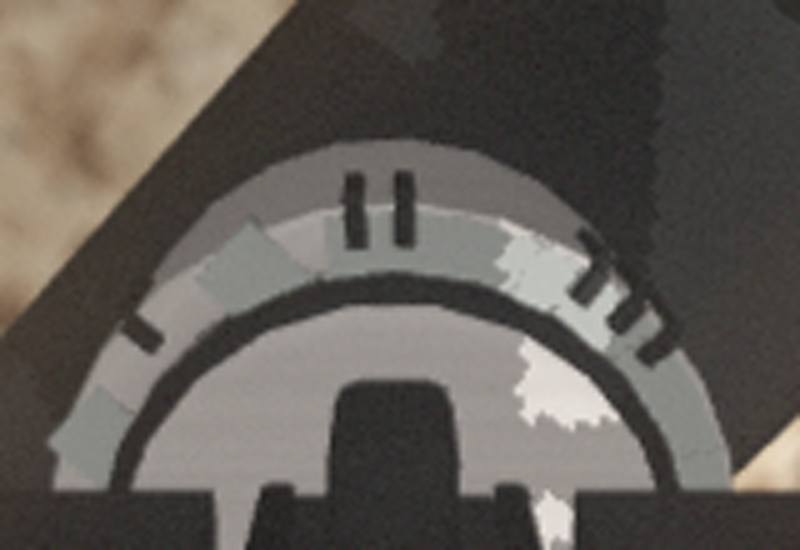

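View pics/s10.png

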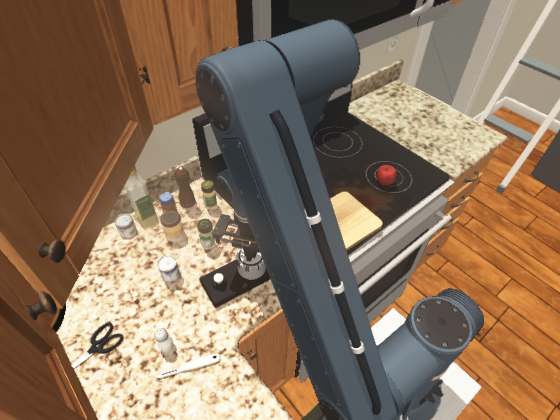

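```bash
python3 - <<'E'
from rig import robot,hand_in
o=robot.get_obs();print(o['joint_velocities'].round(4),o['grip_width'],o['time']);print(hand_in())
E
```

```text
[ 0.0005  0.0002 -0.     -0.0009 -0.      0.0012] 0.013182203808794982 14.525
the job is handed in; nothing more can be done
None
```

I did the whole job and handed it in at about 14.5 s. No verdict was reported, so the results below come from my own checks.

- **Plunger:** I pressed it until the force rose to 26 N with the fingertips at z = 0.053 m, which is its stop. In the later pictures it is up again.
- **Lid seated:** I gripped the lid by its bar and lowered it into the collar with the bar in line with the single marks. It came to rest at the expected height. It sat about 1 mm off-centre at first, so I shifted it slightly before turning.
- **Twist:** I turned the lid clockwise about 0.83 rad. In the last wrist picture the bar points at the double marks, slightly past their middle. Allowing for the lost motion, I estimate the drive ring at 0.74 to 0.83 rad, well short of the lock. I could not read the ring directly.
- **Final state:** The lid is held with the grip set to 45 N, pressing down on it with about 5 N, and the arm is still. The tool is tilted about 0.015 rad.
- **Surroundings:** I saw nothing knocked over or displaced in the last pictures, but I did not measure the other objects.

The top and wrist cameras disagreed by about 4 mm in x. I used the wrist camera for both the grasp and the placing, so that most of that error cancels.

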